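# Ready the puzzle table for a timed round

## Task

Get the puzzle table ready for the next timed round: pull open the top drawer of the little cabinet, put every green jigsaw piece left on the table into it and push it fully shut, and lean the picture stand back to 60 degrees from the table so that it stays there by itself. Last of all, set the round timer to 40 minutes, one click for every 5 minutes clockwise from the red mark. Leave the brown pieces and everybody's things where they are.

Things in the scene. Friction and masses are not known exactly. Their poses are not given: they have to be found in the camera images.
- cabinet_drawer0 (a joint): how far the top drawer is out, m: 0 = shut, 0.18 = end of travel; about 1 N of friction, stays where left, starts 0 to 0.012. From the handle point its inside runs x 0.056 to 0.271, y -0.1 to 0.1; inner floor at z -0.022 (77 mm above the table), walls up to z +0.014. Out by s, the part from x 0.056 to about 0.04 + s lies open to above.
- cabinet_drawer0_handle (a point): middle of the TOP drawer's bar handle (moves with the drawer; drawer slides along this point's -x). Small wooden cabinet fixed on the table, 260 deep x 250 wide x 135 mm tall, two drawers one above the other. The brass bar is 11 mm thick, 120 mm long along y, its centre 35 mm before the drawer's front, 99 mm above the table, 36 mm below the cabinet's top.
- stand: picture stand fixed on the table: a dark wooden base plate 150 (x) x 180 (y) x 12 mm that carries a hinged panel showing the picture of the new puzzle; the picture looks to the stand's own -x. Origin at the centre of the base's underside.
- stand_panel (a joint): angle in rad between the panel and the table top: 0 = folded flat back over the base, 1.571 = upright, 1.047 = leaning back at 60 degrees (top edge farther along the stand's +x than the hinge). A stiff friction hinge (0.5 N m): it stays where it is left. It starts between 1.36 and 1.58.
- stand_hinge (a point): middle of the panel's hinge axis, which runs along the stand's y, 22 mm above the table and 58 mm in front (-x) of the base's centre.
- stand_top (a point): middle of the panel's top edge, 132 mm from the hinge axis. The panel is 178 mm wide and 10 mm thick, with the hinge axis in its middle plane: its edge can be pinched through its thickness. This point's x axis runs up the panel from the hinge, its z axis is the panel's normal on the picture side.
- timer: round white table timer fixed on the table, 96 mm across and 42 mm tall, with a dial face on top: 12 marks, one for every 5 minutes; the red mark (0) is on its own -x side, the long black marks are 20 and 40, and the numbers grow clockwise seen from above. Origin at the centre of its underside, z up.
- timer_knob (a joint): turn of the knob in rad, clockwise seen from above: 0 = pointer at the red mark (0 minutes). It clicks every 0.5236 rad (5 minutes) up to 55 minutes and, let go between two clicks, springs to the nearer one; 40 minutes = 8th click = 4.189. Turns either way with about 0.1 N m and stays put (does not run down). Starts anywhere from the red mark to the 4th click.
- timer_grip (a point): on the knob's axis at the height to grip (70 mm above the table). The orange knob is a disc 54 mm across (top at 48 mm) carrying an upright bar 48 long x 14 wide x 34 mm tall (top at 82 mm), pinched across its 14 mm. The bar lies along this point's x axis, which turns with the knob; the white pointer line is on the bar's -x half.
- green1: a loose wooden jigsaw piece, printed green (leaf green to dark green) on top: a 34 x 34 mm square, 9 mm thick, about 20 g, with round tabs on its own +x and -x sides (54 mm overall along x) and sockets in its +y and -y sides, so it is pinched 34 mm across y. Lies flat; origin at the centre of its underside, z up. Left over from the last round; three to five of the five are on the table.
- green2: a loose wooden jigsaw piece, printed green (leaf green to dark green) on top: a 34 x 34 mm square, 9 mm thick, about 20 g, with round tabs on its own +x and -x sides (54 mm overall along x) and sockets in its +y and -y sides, so it is pinched 34 mm across y. Lies flat; origin at the centre of its underside, z up. Left over from the last round; three to five of the five are on the table.
- green3: a loose wooden jigsaw piece, printed green (leaf green to dark green) on top: a 34 x 34 mm square, 9 mm thick, about 20 g, with round tabs on its own +x and -x sides (54 mm overall along x) and sockets in its +y and -y sides, so it is pinched 34 mm across y. Lies flat; origin at the centre of its underside, z up. Left over from the last round; three to five of the five are on the table.
- green4: a loose wooden jigsaw piece, printed green (leaf green to dark green) on top: a 34 x 34 mm square, 9 mm thick, about 20 g, with round tabs on its own +x and -x sides (54 mm overall along x) and sockets in its +y and -y sides, so it is pinched 34 mm across y. Lies flat; origin at the centre of its underside, z up. Left over from the last round; three to five of the five are on the table.
- green5: a loose wooden jigsaw piece, printed green (leaf green to dark green) on top: a 34 x 34 mm square, 9 mm thick, about 20 g, with round tabs on its own +x and -x sides (54 mm overall along x) and sockets in its +y and -y sides, so it is pinched 34 mm across y. Lies flat; origin at the centre of its underside, z up. Left over from the last round; three to five of the five are on the table.
- brown1: a loose wooden jigsaw piece, printed brown on top: a 34 x 34 mm square, 9 mm thick, about 20 g, with round tabs on its own +x and -x sides (54 mm overall along x) and sockets in its +y and -y sides, so it is pinched 34 mm across y. Lies flat; origin at the centre of its underside, z up. Belongs to the new puzzle; stays where it lies.
- brown2: a loose wooden jigsaw piece, printed brown on top: a 34 x 34 mm square, 9 mm thick, about 20 g, with round tabs on its own +x and -x sides (54 mm overall along x) and sockets in its +y and -y sides, so it is pinched 34 mm across y. Lies flat; origin at the centre of its underside, z up. Belongs to the new puzzle; stays where it lies.
- mug: blue mug, 80 mm across, 95 mm tall, loose; origin at the centre of its underside.
- pencil: yellow pencil lying along its x, 150 mm long, 8 mm thick, loose; origin under its middle.
- phone: black phone lying flat, 72 x 150 x 9 mm, loose; origin under its middle.
- glasses_case: blue spectacles case, 62 x 160 x 34 mm, loose; origin under its middle.
Things that resemble listed ones, but are neither listed nor needed, are in the scene too. Leave any pink or purple look-alike of the green2 alone. Leave any orange look-alike of the green5 alone.

How it is judged (in metres and radians):
On the way, in this order (a step that is already met when the one before it is completed fails the run):
1. the top drawer is pulled open, by 80 mm or more (value of joint cabinet_drawer0 above 0.08 m), for 0.1 s.
2. every green piece lies in the top drawer (x of green1 in the frame of cabinet_drawer0_handle between 0.05 and 0.276 m and y of green1 in the frame of cabinet_drawer0_handle between -0.102 and 0.102 m and z of green1 in the frame of cabinet_drawer0_handle between -0.03 and 0.01 m and x of green2 in the frame of cabinet_drawer0_handle between 0.05 and 0.276 m and y of green2 in the frame of cabinet_drawer0_handle between -0.102 and 0.102 m and z of green2 in the frame of cabinet_drawer0_handle between -0.03 and 0.01 m and x of green3 in the frame of cabinet_drawer0_handle between 0.05 and 0.276 m and y of green3 in the frame of cabinet_drawer0_handle between -0.102 and 0.102 m and z of green3 in the frame of cabinet_drawer0_handle between -0.03 and 0.01 m and x of green4 in the frame of cabinet_drawer0_handle between 0.05 and 0.276 m and y of green4 in the frame of cabinet_drawer0_handle between -0.102 and 0.102 m and z of green4 in the frame of cabinet_drawer0_handle between -0.03 and 0.01 m and x of green5 in the frame of cabinet_drawer0_handle between 0.05 and 0.276 m and y of green5 in the frame of cabinet_drawer0_handle between -0.102 and 0.102 m and z of green5 in the frame of cabinet_drawer0_handle between -0.03 and 0.01 m and contact force between the fingers and green1 below 0.1 N and contact force between the fingers and green2 below 0.1 N and contact force between the fingers and green3 below 0.1 N and contact force between the fingers and green4 below 0.1 N and contact force between the fingers and green5 below 0.1 N), for 0.2 s.
3. the drawer is shut and the picture stand, let go, stays at 60 degrees (x of green1 in the frame of cabinet_drawer0_handle between 0.05 and 0.276 m and y of green1 in the frame of cabinet_drawer0_handle between -0.102 and 0.102 m and z of green1 in the frame of cabinet_drawer0_handle between -0.03 and 0.01 m and x of green2 in the frame of cabinet_drawer0_handle between 0.05 and 0.276 m and y of green2 in the frame of cabinet_drawer0_handle between -0.102 and 0.102 m and z of green2 in the frame of cabinet_drawer0_handle between -0.03 and 0.01 m and x of green3 in the frame of cabinet_drawer0_handle between 0.05 and 0.276 m and y of green3 in the frame of cabinet_drawer0_handle between -0.102 and 0.102 m and z of green3 in the frame of cabinet_drawer0_handle between -0.03 and 0.01 m and x of green4 in the frame of cabinet_drawer0_handle between 0.05 and 0.276 m and y of green4 in the frame of cabinet_drawer0_handle between -0.102 and 0.102 m and z of green4 in the frame of cabinet_drawer0_handle between -0.03 and 0.01 m and x of green5 in the frame of cabinet_drawer0_handle between 0.05 and 0.276 m and y of green5 in the frame of cabinet_drawer0_handle between -0.102 and 0.102 m and z of green5 in the frame of cabinet_drawer0_handle between -0.03 and 0.01 m and value of joint cabinet_drawer0 below 0.006 m and value of joint stand_panel between 0.967 and 1.127 rad and contact force between each of the arm, the fingers and stand below 0.1 N), for 0.5 s.
4. the timer has clicked in at 40 minutes (value of joint timer_knob between 4.059 and 4.319 rad), for 0.2 s.
At the end, for the whole second after the job is handed in: Every green piece present lies at rest inside the top drawer, the drawer is shut to within 6 mm, the picture stand stays untouched at 60 degrees (within 4.5 degrees) from the table, and the timer's knob rests in its 8th click, 40 minutes (within 0.13 rad) (all of step 3 and all of step 4 and linear speed of each of green1, green2, green3, green4, green5 below 0.03 m/s and velocity of joint stand_panel between -0.02 and 0.02 rad/s).
It fails at once if a brown piece is shifted by more than 45 mm (distance of any of brown1, brown2 from where it was at the start of the episode above 0.045 m).
It fails at once if the mug, pencil, phone or glasses case is shifted by more than 45 mm (distance of any of mug, pencil, phone, glasses_case from where it was at the start of the episode above 0.045 m).
It fails at once if the mug is tipped over (angle between mug's own z axis and vertical above 0.6 rad).
Of green1, green2, green3, green4, green5 only 3 to 5 are there at a start; the rules pass over those that are not, and their reading is None.
At some moment in a run one of green1, green2, green3, green4, green5 may be knocked a few centimetres aside while the robot is not near it.
Once in a run the grip may slacken for a moment while it holds something.
It also fails if it takes over 210 s, if anything falls off the work surface, if the arm or the gripper's body presses on something with over 40 N, if the wrist force passes 120 N, or if a joint passes its speed limit or range.

## Robot

A 7-joint arm with a two-finger parallel gripper is mounted at the origin on the work surface. World frame = base frame: x ahead of the robot, y to its left, z up, the work surface at z = 0. Lengths are in mm, angles in rad, forces in N, time in s.
With the tool pointing down it reaches from about 425 to 875 mm from the base axis. Payload 8.4 kg.
Tool frame: the origin (TCP) lies midway between the tips of the shut fingers; the grasp point (between the pads) lies 19 mm behind it (env.tcp_to_grasp is the z of the grasp point in the tool frame, in mm); z points along the fingers, y is the line along which they close (so a half turn about z gives the same grasp; the last joint's range is limited). The gripper opens to 85 mm and grips with 20 to 120 N. Pads are 22 mm wide; open, the fingers measure 114 mm over their backs; the gripper's body (76 mm by 85 mm) begins 54 mm behind the grasp point. The pads swing forward as they close: fully open they stand 13 mm farther back than shut.
Start: joints at [-1.415, 0.333, 0.04, 1.465, -0.013, 1.343, -0.059], TCP at [163.836, 628.985, 231.308] pointing down, gripper open.
Joint ranges: [-2.58, 2.58], [-0.38, 2.09], [-1.3, 1.39], [0.25, 2.4], [-1.5, 4.64], [0.08, 2.09], [-2.65, 2.65]. Speed limits (rad/s): [2.22, 2.22, 2.79, 2.79, 3.14, 3.14, 3.14].

## Interface

Orientations are given as a unit quaternion [w, x, y, z].
In Python, from workcell import env, eyes gives the robot as it stands. Calls block until the motion is done:
- env.goto(position, orientation): joint-space move of the TCP to a pose.
- env.move_straight(position, speed=150, rot=None, contact_N=None): straight line of the TCP; rot=None keeps the orientation; speed is the mean speed in mm/s. With contact_N (N) it stops when the force on the tool has changed by that much, and returns True; else False.
- env.set_joints(angles): joint-space move.
- env.gripper_to(opening, squeeze=None): opening from 0.0 (shut) to 1.0 (fully open); squeeze is the grip in N (None keeps the last); returns when the fingers have stopped.
- env.pause(seconds).
- env.ik(position, orientation): joint angles nearest the present ones, or None.
- eyes.snapshot(name): name is "scene" or "top"; returns the picture (384x512x3 uint8, red, green, blue); there is no depth.
- eyes.camera_params(name): a dict with "vfov" (degrees; the focal length in pixels is half the picture's height over the tangent of half this angle, whatever the lens; pixels are square), "cx", "cy" (the principal point, pixels), "R" (3x3) and "t" (3): a world point X has camera coordinates R X + t. Camera axes: x right, y down, z forward; pixel columns grow to the right and rows downward; lengths in mm; the calibration is good to about 2 mm. A picture is of the moment at which its call begins. camera_params takes no time and is no camera call.
A pose or a line that the arm cannot do raises env.MotionError and nothing moves.
- env.close_job(): hands the job in; it is judged then, once.
Readings, each from a call of its own:
- env.current_t(): time.
- env.current_joints(): joint angles.
- env.current_joint_velocities(): joint speeds.
- env.current_joint_efforts(): joint torques, N m.
- env.current_position(): TCP position.
- env.current_orientation(): TCP orientation.
- env.current_contact_force(): force on the tool from outside, world axes, zero at the start.
- env.current_wrist_torque(): the same for the moment, N m.
- env.current_finger_gap(): opening from 0.0 (shut) to 1.0 (fully open).
- env.current_grasp_force(): force on a finger pad.
Only numpy, scipy, OpenCV 4.12 (cv2) and the standard library are available. Lean on these libraries where they do the work, as an engineer would, in place of code of your own. Each camera call takes 0.05 s, during which the arm holds its last target. There are 200 camera calls.

## Working session

There is one attempt and no reset: what is moved stays moved. The work goes in short steps, each a Python script; the robot and the scene stay as the last script left them, time stands still between calls to the robot, and variables do not carry over. Pictures are saved under pics/ and viewed, at most 14 in all, crops included, and the job is handed in when it is done.

```bash
mkdir -p pics; ls
python3 - <<'E'
from workcell import env, eyes
import cv2
for n in("scene","top"):
    im=eyes.snapshot(n); cv2.imwrite(f"pics/{n}0.png",cv2.resize(im[:,:,::-1],(800,600),interpolation=cv2.INTER_CUBIC))
    cv2.imwrite(f"pics/raw_{n}0.png",im[:,:,::-1])
    p=eyes.camera_params(n); print(n,p, -p["R"].T@p["t"] if hasattr(p["R"],'T') else '')
print(env.current_orientation(),env.current_t(),env.tcp_to_grasp)
E
```

```text
pics
scene {'vfov': 49.97647004196865, 'cx': 255.86533867365608, 'cy': 198.71675878920078, 'R': array([[ 0.76413613,  0.64487068, -0.01542039],
       [ 0.48652788, -0.59187549, -0.64263055],
       [-0.42354055,  0.48355477, -0.76602101]]), 't': array([-435.74629381, -208.6530035 , 1469.29185502])} [1056.78966655 -552.97967151  984.70226324]
top {'vfov': 54.64320104293761, 'cx': 250.50601322921702, 'cy': 191.0367627425438, 'R': array([[-0.07718725, -0.99700895,  0.00390814],
       [-0.97593629,  0.07475287, -0.2048423 ],
       [ 0.20393746, -0.01962531, -0.97878719]]), 't': array([  57.55537831,  547.97195181, 1104.8313895 ])} [ 313.91174474   38.10341144 1193.41770865]
[-4.09903430e-05  1.27057649e-01  9.91895075e-01 -7.15441304e-04] 0.1 -18.700000000000003
```

View pics/scene0.png

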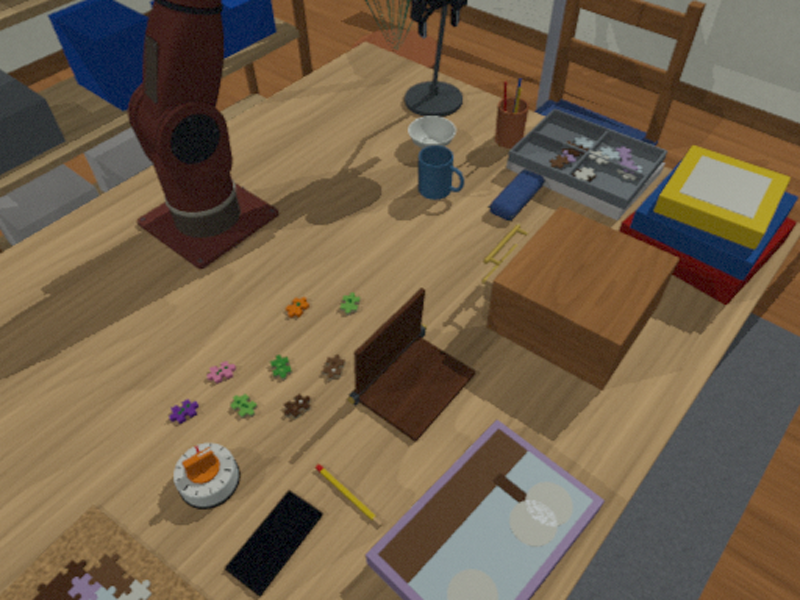

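View pics/top0.png

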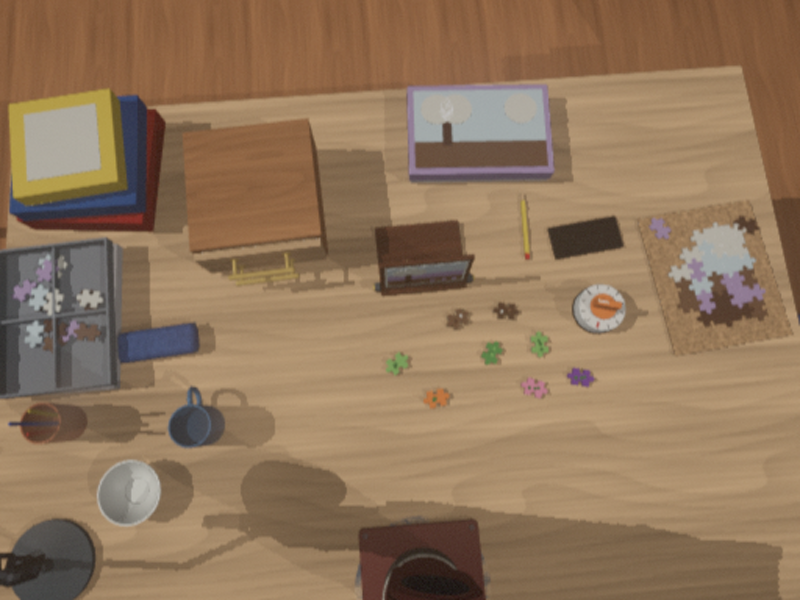

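The pictures show three green pieces, at top-view (800x600) pixels (397,363), (491,352) and (540,344). The look-alikes are orange (437,398), pink (535,387) and purple (581,377), and the brown pieces are at (457,319) and (506,311). The drawer handle is at (263,272), the stand at (425,257) and the timer at (600,308). Next I'll measure these and check the timer and greens in close crops.

```bash
cat > h.py <<'E'
import numpy as np, cv2
from workcell import env, eyes
from scipy.spatial.transform import Rotation as Rn
P={n:eyes.camera_params(n) for n in("scene","top")}
def foc(p): return 192/np.tan(np.radians(p["vfov"])/2)
def proj(n,X):
    p=P[n]; c=np.asarray(X,float)@np.array(p["R"]).T+p["t"]
    return c[...,:2]/c[...,2:]*foc(p)+[p["cx"],p["cy"]]
def ray(n,uv):
    p=P[n]; uv=np.atleast_2d(uv).astype(float)
    d=np.c_[(uv-[p["cx"],p["cy"]])/foc(p),np.ones(len(uv))]@np.array(p["R"])
    return -np.array(p["R"]).T@p["t"],d
def onplane(n,uv,z):
    o,d=ray(n,uv); return o+d*((z-o[2])/d[:,2])[:,None]
def tri(a,b):   # two-view point: a in scene, b in top
    (o1,d1),(o2,d2)=ray("scene",a),ray("top",b); d1,d2=d1[0],d2[0]
    s=np.linalg.lstsq(np.c_[d1,-d2],o2-o1,rcond=None)[0]
    q,r=o1+d1*s[0],o2+d2*s[1]; return (q+r)/2,np.linalg.norm(q-r)
def pieces(n,im,lo=(38,80,40),hi=(85,255,255),z=9):
    m=cv2.inRange(cv2.cvtColor(im,cv2.COLOR_RGB2HSV),lo,hi)
    k,L,st,_=cv2.connectedComponentsWithStats(m,connectivity=8); out=[]
    for i in range(1,k):
        if st[i,4]<25: continue
        q=np.argwhere(L==i)[:,::-1]; w=onplane(n,q,z)[:,:2]
        ev,V=np.linalg.eigh(np.cov(w.T)); c=w.mean(0)
        if c[0]<250 or c[0]>900: continue
        out.append((c.round(1),round(float(np.arctan2(V[1,1],V[0,1])),2),int(st[i,4]),np.sqrt(ev).round(1),q.mean(0).round(0)))
    return out
def down(yaw):  # tool down, closing line (tool y) along world angle yaw
    y=np.array([np.cos(yaw),np.sin(yaw),0]); z=np.array([0,0,-1.]); x=np.cross(y,z)
    q=Rn.from_matrix(np.c_[x,y,z]).as_quat(); return [q[3],q[0],q[1],q[2]]
E
python3 - <<'E'
from h import *
I={n:cv2.imread(f"pics/raw_{n}0.png")[:,:,::-1].copy() for n in P}
for n in I:
    print(n); [print(' G',*x) for x in pieces(n,I[n])]
    [print(' O',*x) for x in pieces(n,I[n],(5,170,120),(18,255,255))]
a=I["top"][170:260,235:425]; a=cv2.resize(a,None,fx=4,fy=4,interpolation=3)
b=I["scene"][180:330,100:300]; b=cv2.resize(b,None,fx=4,fy=4,interpolation=3)
cv2.imwrite("pics/c1.png",a[:,:,::-1]); cv2.imwrite("pics/c2.png",b[:,:,::-1])
c=np.vstack([cv2.resize(I["top"][65:190,105:225],None,fx=4.2,fy=4.2,interpolation=3)[:,:400]*0+0 if 0 else cv2.resize(I["top"][130:195,110:310],None,fx=4,fy=4,interpolation=3),cv2.resize(I["scene"][130:215,220:420],None,fx=4,fy=4,interpolation=3)])
cv2.imwrite("pics/c3.png",c[:,:,::-1])
E
```

```text
scene
 G [425.7  14.4] 2.18 104 [ 8.8 13.3] [223. 194.]
 G [ 432.9 -180.5] 2.59 125 [ 8.5 13.1] [179. 234.]
 G [ 443.7 -279.9] 3.08 143 [ 8.5 13.2] [156. 259.]
 O [350.8 -59.4] 1.65 105 [ 9.7 13.3] [190. 196.]
 O [ 461.5 -400.3] 1.2 64 [ 3.8 12.8] [125. 294.]
 O [ 496.3 -405.8] 1.33 123 [ 6.9 14.3] [132. 303.]
top
 G [ 443.6 -280.3] 3.1 101 [ 8.1 12.1] [345. 220.]
 G [ 432.9 -180.3] 2.57 102 [ 7.8 12.4] [314. 226.]
 G [426.   14.2] 2.1 102 [ 7.8 12.4] [254. 232.]
```

View pics/c1.png

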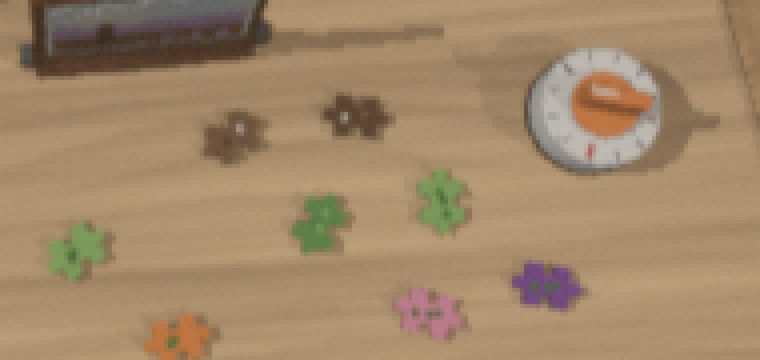

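View pics/c2.png

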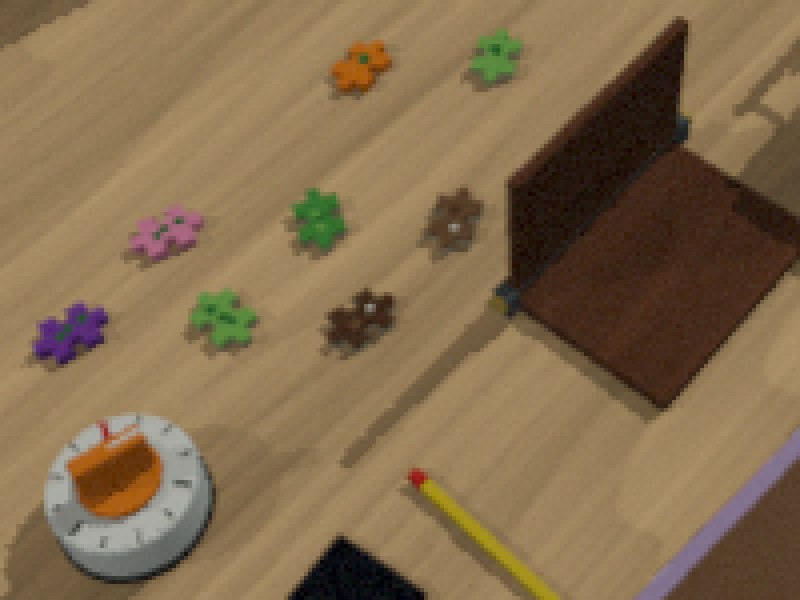

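View pics/c3.png

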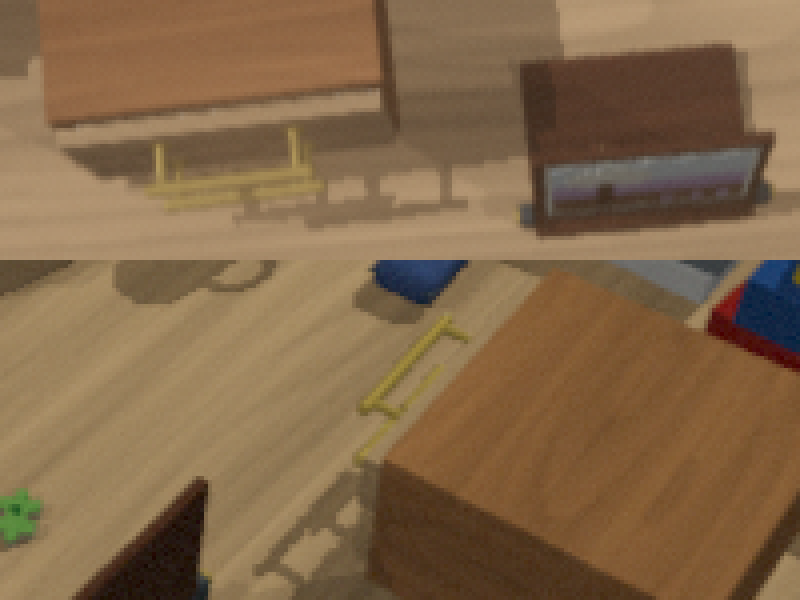

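The crops show three green pieces (leaf, dark and leaf green). The pink, purple and orange ones differ clearly from them. The knob's white line is at c1 (605,90), on the +y half, and the red mark is at (591,150), which puts the knob near the 3rd click. The top bar handle runs from (147,177) to (187,174) in the raw top view. Next I'll work out the geometry.

Run:
```python
from h import *
I={n:cv2.imread(f"pics/raw_{n}0.png")[:,:,::-1].copy() for n in P}
f=lambda a:np.round(a,1)
print("handle top z99",f(onplane("top",[(147.8,177.3),(188,173.8)],99)),"scene",f(onplane("scene",[(332.3,145.2),(311.3,166.8)],99)))
print("cab top front edge", f(onplane("top",[(122.5,161.8),(205,152)],135)))
print("pins",f(onplane("top",[(242,183.2),(301,177.5)],22)),f(onplane("scene",[(270.3,212),(227,254.5)],22)))
for a,b in (((271.3,185),(243,168.5)),((228,224.5),(303,164))): print("panel top",tri(a,b))
for n,uv in (("top",(382.7,207.5)),("scene",(126,288))): print("red",f(onplane(n,[uv],42)))
# white timer face: low saturation, bright
for n,box in (("top",(365,180,405,215)),("scene",(108,280,156,328))):
    x0,y0,x1,y1=box; hsv=cv2.cvtColor(I[n][y0:y1,x0:x1].copy(),cv2.COLOR_RGB2HSV)
    m=((hsv[...,1]<60)&(hsv[...,2]>130)); q=np.argwhere(m)[:,::-1]+[x0,y0]
    w=onplane(n,q,42)[:,:2].astype(np.float32); c,r=cv2.minEnclosingCircle(w); print("timer",n,c,r,len(q))
    m2=((hsv[...,0]>4)&(hsv[...,0]<19)&(hsv[...,1]>150)&(hsv[...,2]>90)); print(n,"orange px V"); 
    if n=="scene": g=hsv[2:30,5:35,2]
b=np.hstack([cv2.resize(I["top"][178:216,362:406],(440,380),interpolation=3),cv2.resize(I["scene"][278:316,108:144],(360,380),interpolation=3)])
cv2.imwrite("pics/c4.png",b[:,:,::-1])
```

```text
handle top z99 [[608.1 323.   99. ]
 [609.7 201.2  99. ]] scene [[611.  325.9  99. ]
 [614.9 206.8  99. ]]
cab top front edge [[651.3 387.1 135. ]
 [663.  142.6 135. ]]
pins [[ 585.9   40.    22. ]
 [ 590.2 -152.3   22. ]] [[ 590.8   42.6   22. ]
 [ 592.1 -148.2   22. ]]
panel top (array([598.66988948,  34.09277304, 154.70579447]), np.float64(0.838379225745992))
panel top (array([ 598.75852865, -139.56742463,  156.72727083]), np.float64(2.208463723087353))
red [[ 469.4 -394.9   42. ]]
red [[ 471.6 -393.8   42. ]]
timer top (504.1801452636719, -402.83563232421875) 53.385414123535156 532
top orange px V
timer scene (506.3216857910156, -407.5390625) 48.605587005615234 570
scene orange px V
```

View pics/c4.png

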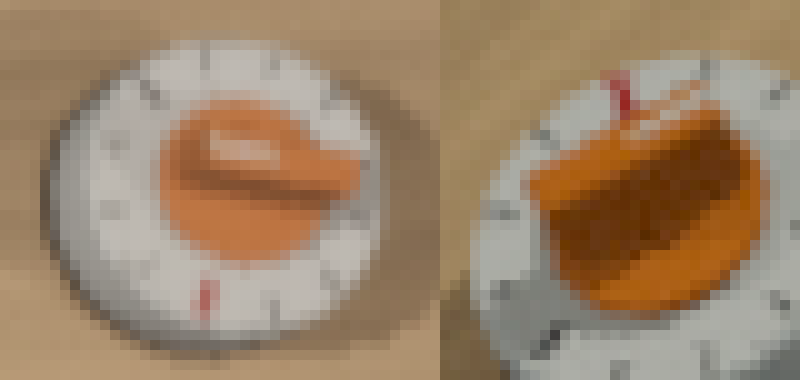

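Run:
```python
from h import *
s=lambda x,y:(107.5+(x-440)/10,277.5+y/10)
t=lambda x,y:(361.5+x/10,177.5+y/10)
for n,a,b in (("scene",s(705,108),s(537,190)),("top",t(205,148),t(357,172))):
    w=onplane(n,[a,b],82); d=w[0]-w[1]; print(n,w.round(1),np.linalg.norm(d),np.degrees(np.arctan2(d[1],d[0])))
T=np.array([505.5,-404]); r=np.array([470.5,-394.3])-T; print("red dir",np.degrees(np.arctan2(r[1],r[0])))
# reach checks
q=lambda R:(lambda v:[v[3],v[0],v[1],v[2]])(Rn.from_matrix(R).as_quat())
yawc=np.arctan2(323-203,0)-0
for nm,p,y in (("handle",[611,264,80],0.02),("handle0",[450,264,80],0.02),("handle pi",[611,264,80],3.14),("drawer",[560,264,85],1.57),("drawer-",[560,264,85],-1.57),("timer",[505,-404,50],0.),("timer+",[505,-404,50],1.5),("timer-",[505,-404,50],-1.5),("timer-",[505,-404,50],-2.5),("timer-",[505,-404,50],2.5)):
    j=env.ik(p,down(y)); print(nm,y,None if j is None else np.round(j,2))
for th in (85,75,60):
    a=np.radians(th); u=np.array([np.cos(a),0,np.sin(a)]); H=np.array([590,-53,22])
    for sg in(1,-1):
        z=-u; y=sg*np.array([-np.sin(a),0,np.cos(a)]); j=env.ik(list(H+u*112),q(np.c_[np.cross(y,z),y,z])); print(th,sg,None if j is None else np.round(j,2))
```

```text
scene [[ 512.1 -388.6   82. ]
 [ 498.1 -428.4   82. ]] 42.203478737448606 70.66449867797913
top [[ 510.8 -384.7   82. ]
 [ 499.9 -430.    82. ]] 46.54050403191599 76.36712936013173
red dir 164.5096669091413
handle 0.02 [-0.91  0.53  0.58  1.61 -0.32  1.09 -0.22]
handle0 0.02 [-1.04  0.22  0.47  1.97 -0.12  0.98 -0.49]
handle pi 3.14 [ 0.27  0.75 -1.1   1.55  0.69  1.27  2.21]
drawer 1.57 [-0.8   0.4   0.35  1.72 -0.16  1.05  1.18]
drawer- -1.57 [-1.02  0.44  0.64  1.73 -0.3   1.06 -1.84]
timer 0.0 [-0.2   0.84  1.21  1.7  -0.84  1.21  1.22]
timer+ 1.5 [ 0.72  0.48 -0.15  1.65  0.08  1.02  2.05]
timer- -1.5 [-0.2   0.84  1.21  1.7  -0.84  1.21 -0.28]
timer- -2.5 [-0.2   0.84  1.21  1.7  -0.84  1.21 -1.28]
timer- 2.5 [-0.2   0.84  1.21  1.7  -0.84  1.21 -2.56]
85 1 [-0.82  0.67  1.21  1.67 -0.61  1.35 -2.63]
85 -1 [-0.7   0.52  0.96  1.66 -0.42  1.28  0.36]
75 1 [-0.69  0.87  1.21  1.46 -0.68  1.6  -2.61]
75 -1 [-0.52  0.66  0.81  1.45 -0.4   1.49  0.33]
60 1 [-0.51  1.11  1.2   1.11 -0.75  1.93 -2.62]
60 -1 [-0.39  0.94  0.82  1.1  -0.48  1.83  0.35]
```

The pointer is 91° clockwise from red, so it stands at click 3 and needs 5 more. Now I'll open the drawer.

Run:
```python
from h import *
a=np.radians(1.8); ex=np.array([np.cos(a),np.sin(a),0]); H=np.array([610,264,0])
env.gripper_to(0.3,squeeze=40)
env.goto(list(H+[0,0,190]),down(a))
print("down contact",env.move_straight(list(H+[0,0,82]),100,contact_N=8),env.current_position())
env.gripper_to(0,squeeze=40); print("gap",env.current_finger_gap(),env.current_grasp_force(),env.current_contact_force())
p=np.array(env.current_position())
env.move_straight(list(p-ex*155),90); print(env.current_position(),env.current_finger_gap(),env.current_contact_force())
env.gripper_to(0.3); env.pause(.2)
p=np.array(env.current_position()); env.move_straight(list(p+[0,0,130]),150)
env.goto([430,150,260],down(1.5))
I={n:eyes.snapshot(n) for n in P}
for n in I:
    [print(n,*x) for x in pieces(n,I[n])]; cv2.imwrite(f"pics/raw_{n}1.png",I[n][:,:,::-1])
cv2.imwrite("pics/s1.png",cv2.resize(I["scene"],(720,540))[:,:,::-1]); print(env.current_t())
```

```text
down contact False [610.49843518 264.14908122  82.8086078 ]
gap 0.11008486673579897 39.07442271709442 [0.51251545 0.66210943 4.72578006]
[455.64534337 256.21457854  82.79156723] 0.11235446027612259 [ -0.13365208 -11.6649217    7.86627216]
scene [425.7  14.4] 2.18 104 [ 8.8 13.3] [223. 194.]
scene [ 432.3 -180.3] 2.62 127 [ 8.5 13.2] [179. 234.]
scene [ 443.4 -280. ] 3.1 146 [ 8.6 13.5] [155. 259.]
top [ 443.1 -280. ] 3.02 103 [ 8.2 12.2] [345. 220.]
top [ 433.1 -180.3] 2.56 101 [ 7.8 12.3] [314. 225.]
top [426.1  14.1] 2.12 104 [ 7.9 12.4] [254. 232.]
9.1333
```

View pics/s1.png

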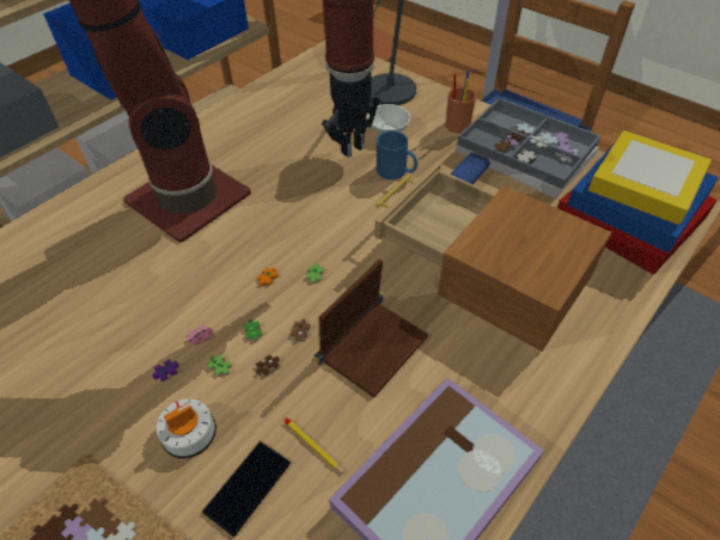

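The drawer is open, and the three greens haven't moved. First pick.

```bash
cat >> h.py <<'E'
def best(p,yaw):
    c=[(env.ik(p,down(yaw+k)),yaw+k) for k in (-np.pi,0,np.pi)]; c=[x for x in c if x[0] is not None]
    j=np.array(env.current_joints()); return min(c,key=lambda x:np.abs(np.array(x[0])-j).max())[1]
def look():
    return pieces("top",eyes.snapshot("top")),pieces("scene",eyes.snapshot("scene"))
def pick(xy,axis):
    xy=list(map(float,xy)); env.gripper_to(0.6,squeeze=30)
    y=best(xy+[30.],axis-np.pi/2); env.goto(xy+[140.],down(y)); env.move_straight(xy+[25.],150)
    hit=env.move_straight(xy+[-6.],30,contact_N=4); z=env.current_position()[2]
    env.move_straight(xy+[z+2.5],30); env.gripper_to(0,squeeze=30)
    g0=env.current_finger_gap(); env.move_straight(xy+[140.],150); env.pause(.2)
    print("hit",hit,"z",z,"gap",g0,env.current_finger_gap(),env.current_grasp_force())
A=np.radians(1.8); EX=np.array([np.cos(A),np.sin(A),0]); EY=np.array([-np.sin(A),np.cos(A),0]); HO=np.array([455,258,0.])
def drop(dx,dy):
    p=HO+EX*dx+EY*dy; y=best(list(p+[0,0,90]),A+np.pi/2)
    env.goto(list(p+[0,0,200]),down(y)); print("carried gap",env.current_finger_gap())
    hit=env.move_straight(list(p+[0,0,86]),100,contact_N=6); print("hit",hit,env.current_position()[2])
    env.gripper_to(0.58); env.pause(.2); env.move_straight(list(p+[0,0,200]),150)
E
python3 - <<'E'
from h import *
pick((425.9,14.3),2.13); print(look()[1])
E
```

```text
hit True z -3.1683994979054866 gap 0.38805512245282614 0.3855700368392225 29.817671477794647
[(array([317.5, 106.9]), 2.34, 109, array([10.1, 15.1]), array([219., 162.])), (array([ 432.8, -180. ]), 2.53, 119, array([ 8.2, 13.1]), array([179., 234.])), (array([ 443.5, -279.7]), 3.06, 145, array([ 8.6, 13.2]), array([156., 259.]))]
```

Held (gap 33 mm). Place it.

Run:
```python
from h import *
drop(100,-45)
env.goto([430,0,240],down(1.5)); t,s=look(); print(t,s,env.current_t(),sep="\n")
cv2.imwrite("pics/s2.png",cv2.resize(eyes.snapshot("scene")[80:220,200:400],None,fx=4,fy=4)[:,:,::-1])
```

```text
carried gap 0.38802271828105006
hit False 86.68077887013419
[(array([571.7, 227. ]), -3.09, 98, array([ 8. , 12.8]), array([185., 193.])), (array([ 443.2, -280.2]), 3.05, 102, array([ 8.1, 12.2]), array([345., 220.]))]
[(array([511.4, 282.1]), 3.07, 106, array([10.2, 14.2]), array([297., 159.])), (array([ 432.6, -180.3]), 2.59, 123, array([ 8.4, 13. ]), array([179., 234.])), (array([ 443.3, -280. ]), 3.08, 147, array([ 8.5, 13.5]), array([155., 259.]))]
18.7417
```

View pics/s2.png

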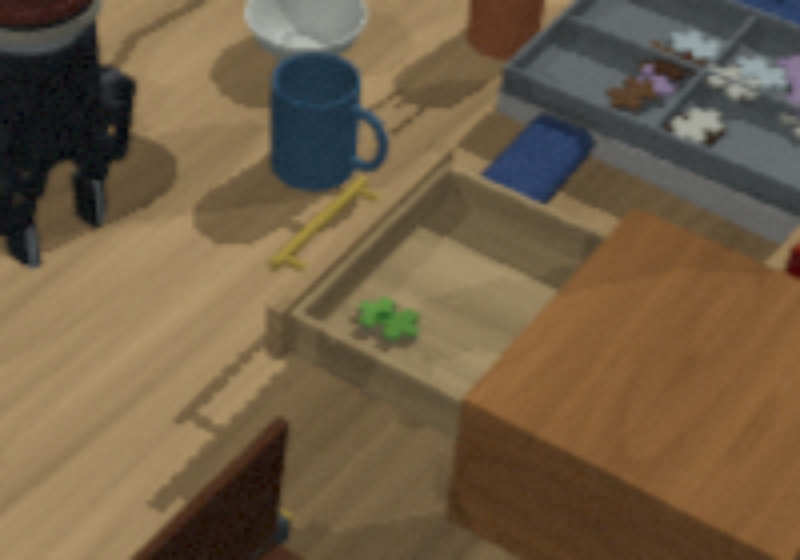

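The first piece lies in the drawer at crop (388,322). Next I'll pick the other two, taking a fresh look before each.

Run:
```python
from h import *
import sys
for (dx,dy) in ((120,45),(120,0)):
    env.goto([470,150,260],down(1.5))
    t=[q for q in look()[1] if q[0][1]<60]; print(t)
    q=t[0]; pick(q[0],q[1])
    if env.current_finger_gap()<0.3: print("MISS"); sys.exit()
    drop(dx,dy)
env.goto([470,0,300],down(1.5)); t,s=look(); print(t,s,env.current_t(),sep="\n")
I={n:eyes.snapshot(n) for n in P}
for n in I: cv2.imwrite(f"pics/raw_{n}3.png",I[n][:,:,::-1])
cv2.imwrite("pics/s3.png",np.hstack([cv2.resize(I["scene"],(400,300)),cv2.resize(I["scene"][90:210,240:400],(400,300))])[:,:,::-1])
```

```text
[(array([ 432.7, -180.2]), 2.61, 121, array([ 8.4, 13.1]), array([179., 234.])), (array([ 443.2, -279.7]), 3.08, 139, array([ 8.4, 13.2]), array([155., 259.]))]
hit True z -3.137820785280611 gap 0.3850650436679653 0.3836110752516265 29.838427305221558
carried gap 0.3891302596088577
hit False 86.75570282527686
[(array([ 443.4, -279.9]), 3.08, 139, array([ 8.5, 13.1]), array([155., 259.]))]
hit True z -3.1150108613575975 gap 0.388336613029015 0.39091545942739503 29.805619418621063
carried gap 0.38711087672960337
hit False 86.7007076271848
[(array([591.3, 324.7]), -3.13, 108, array([ 8.3, 12.9]), array([155., 189.])), (array([593.6, 275.9]), -3.05, 101, array([ 8.1, 13.3]), array([170., 187.])), (array([571.9, 226.8]), -3.08, 105, array([ 8.3, 13. ]), array([185., 193.]))]
[(array([531.5, 380.9]), 3.04, 99, array([10.3, 14.5]), array([318., 146.])), (array([533.9, 331.5]), -3.13, 102, array([10.2, 14.5]), array([311., 154.])), (array([511.7, 282.4]), 3.13, 108, array([10.4, 14.2]), array([297., 159.]))]
41.6333
```

View pics/s3.png

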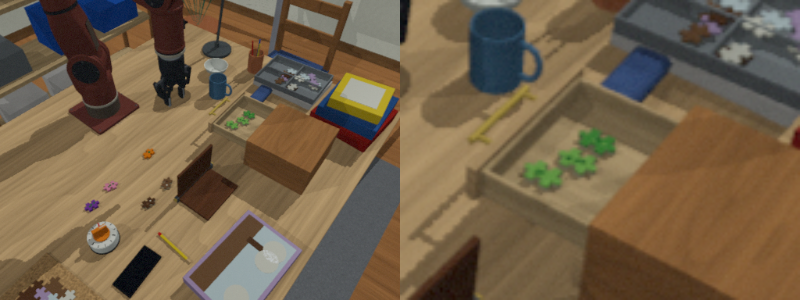

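All three greens lie in the drawer and none are left on the table. Now I'll shut it.

Run:
```python
from h import *
a=np.radians(2.6); ex=np.array([np.cos(a),np.sin(a),0]); H=np.array([455.5,257,0])
env.gripper_to(0.3,squeeze=40)
env.goto(list(H+[0,0,190]),down(best(list(H+[0,0,100]),a)))
print("down contact",env.move_straight(list(H+[0,0,83]),100,contact_N=8))
env.gripper_to(0,squeeze=40); print("gap",env.current_finger_gap())
p=np.array(env.current_position())
env.move_straight(list(p+ex*145),80)
hit=env.move_straight(list(p+ex*185),30,contact_N=18); print(hit,env.current_position(),env.current_contact_force(),env.current_finger_gap())
env.gripper_to(0.3); env.pause(.2)
p=np.array(env.current_position()); env.move_straight(list(p+[0,0,130]),150)
env.goto([430,150,260],down(1.5))
I={n:eyes.snapshot(n) for n in P}
for n in I: cv2.imwrite(f"pics/raw_{n}4.png",I[n][:,:,::-1])
cv2.imwrite("pics/s4.png",np.vstack([cv2.resize(I["top"][130:195,110:310],None,fx=4,fy=4,interpolation=3),cv2.resize(I["scene"][130:215,220:420],None,fx=4,fy=4,interpolation=3)])[:,:,::-1]); print(env.current_t())
```

```text
down contact False
gap 0.11072162722648698
True [614.27934736 265.51759546  83.79026349] [-3.40780104 -0.90181728  7.54826079] 0.11041708624539251
50.4417
```

View pics/s4.png

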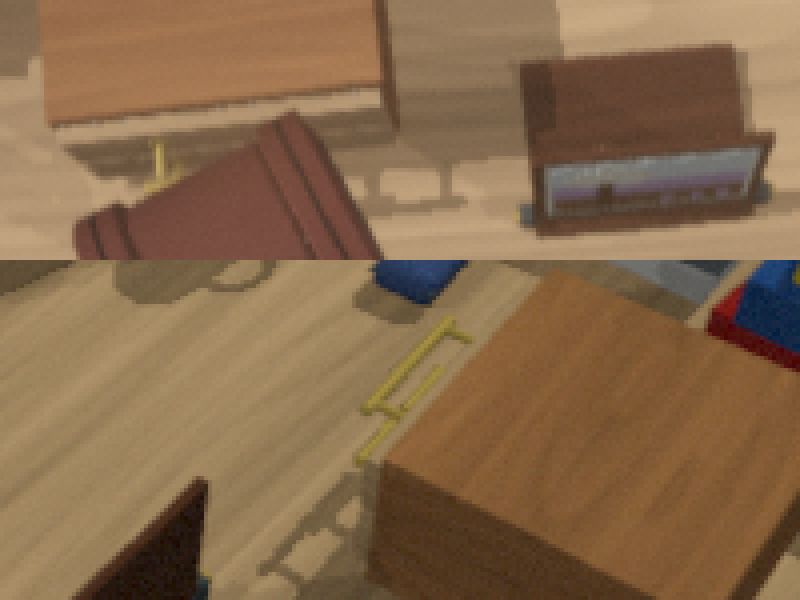

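The handle looks back at its shut position, about 4 mm past where it started. I'll confirm the end stop with a front push.

Run:
```python
from h import *
a=np.radians(2.6); ex=np.array([np.cos(a),np.sin(a),0]); H=np.array([614.3,265.5,0])
env.gripper_to(0)
p=H-ex*40; y=best(list(p+[0,0,90]),a+np.pi/2)
env.goto(list(p+[0,0,190]),down(y)); env.move_straight(list(p+[0,0,85]),150)
for N in (4,12,20):
    print(N,env.move_straight(list(H+ex*10+[0,0,85]),20,contact_N=N),env.current_position(),env.current_contact_force())
q=np.array(env.current_position()); q=q-ex*30; env.move_straight(list(q),100); env.move_straight(list(q+[0,0,120]),150)
env.goto([430,0,260],down(1.5))
cv2.imwrite("pics/raw_scene5.png",eyes.snapshot("scene")[:,:,::-1]); print(env.current_t())
```

```text
4 True [597.66608604 264.64925629  84.28765544] [0.41093408 0.59343906 0.0426699 ]
12 True [597.64236183 264.40110374  83.30523263] [ 0.28873716  0.48917756 -0.19478628]
20 True [597.58266578 264.21145239  82.2502794 ] [0.50235805 0.12883132 0.08901173]
57.2917
```

The contact position stayed the same as the push threshold rose from 4 to 20 N, so the drawer is at its stop and shut. Next I'll pinch the stand panel and swing it to 60°.

```bash
cat > st.py <<'E'
from h import *
Hn=np.array([589.8,-54.5,22]); ys=np.radians(0.8); sx=np.array([np.cos(ys),np.sin(ys),0]); k=np.array([0,0,1.])
def pose(th,r):
    a=np.radians(th); u=sx*np.cos(a)+k*np.sin(a); y=sx*np.sin(a)-k*np.cos(a); z=-u
    q=Rn.from_matrix(np.c_[np.cross(y,z),y,z]).as_quat(); return list(Hn+u*r),[q[3],q[0],q[1],q[2]]
E
python3 - <<'E'
from st import *
env.gripper_to(0.35,squeeze=30)
p,q=pose(86,200); env.goto(p,q)
p,q=pose(86,108); print(env.move_straight(p,80,contact_N=6),env.current_position(),p)
env.gripper_to(0,squeeze=30); print(env.current_finger_gap(),env.current_contact_force())
for th in np.arange(83,59,-3.0):
    p,q=pose(th,108); env.move_straight(p,40,rot=q)
p,q=pose(59.5,108); env.move_straight(p,40,rot=q)
print(env.current_position(),p,env.current_contact_force(),env.current_finger_gap())
env.gripper_to(0.35); print(env.current_position())
p,q=pose(60,210); env.move_straight(p,80)
env.goto([430,-20,300],down(1.5))
I={n:eyes.snapshot(n) for n in P}
for n in I: cv2.imwrite(f"pics/raw_{n}6.png",I[n][:,:,::-1])
cv2.imwrite("pics/s6.png",np.hstack([cv2.resize(I["top"][120:200,225:325],(400,320),interpolation=3),cv2.resize(I["scene"][180:280,210:310],(400,400),interpolation=3)[:320]])[:,:,::-1]); print(env.current_t())
E
```

```text
False [597.76687656 -54.43656798 130.3679469 ] [np.float64(597.3329648095759), np.float64(-54.39481313364626), np.float64(129.73691742806102)]
0.11132124801629631 [-1.02664494 -0.01129493  4.22057085]
[645.17861487 -53.33236082 114.96472442] [np.float64(644.6088001368435), np.float64(-53.73467504750927), np.float64(115.05594932768477)] [0.52164404 1.18518543 3.95989234] 0.10513353698867926
[644.49813037 -53.88291486 114.78274565]
66.2833
```

View pics/s6.png

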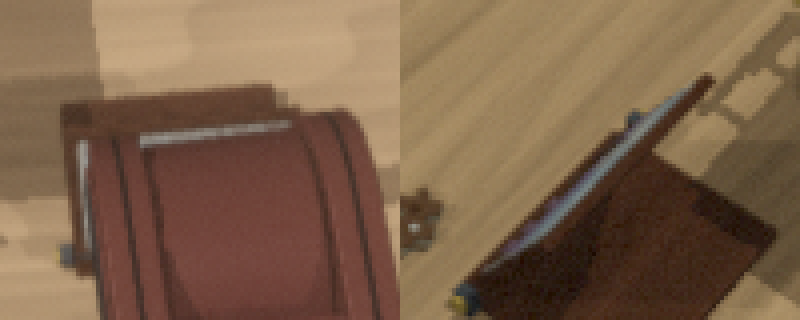

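Run:
```python
from st import *
env.goto([430,-250,260],down(1.5))
I={n:eyes.snapshot(n) for n in P}
cv2.imwrite("pics/s7.png",np.hstack([cv2.resize(I["top"][130:200,230:320],(450,350),interpolation=3),cv2.resize(I["scene"][180:280,210:295],(340,400),interpolation=3)[:350]])[:,:,::-1])
# predicted top-edge ends (mid plane) for various angles
for th in (54,57,60,63,66):
    a=np.radians(th); T=Hn+132*(sx*np.cos(a)+k*np.sin(a)); Y=np.array([-sx[1],sx[0],0])
    t=proj("top",np.array([T+89*Y,T-89*Y])); s=proj("scene",np.array([T+89*Y,T-89*Y]))
    print(th,((t-[230,130])*5).round(),((s-[210,180])*4+[450,0]).round())
```

```text
54 [[ 54.  95.]
 [349.  70.]] [[774.  92.]
 [603. 266.]]
57 [[ 55. 102.]
 [351.  77.]] [[767.  84.]
 [596. 258.]]
60 [[ 56. 110.]
 [353.  84.]] [[760.  77.]
 [589. 249.]]
63 [[ 57. 118.]
 [355.  92.]] [[753.  69.]
 [581. 241.]]
66 [[ 57. 126.]
 [357. 100.]] [[746.  62.]
 [573. 233.]]
```

View pics/s7.png

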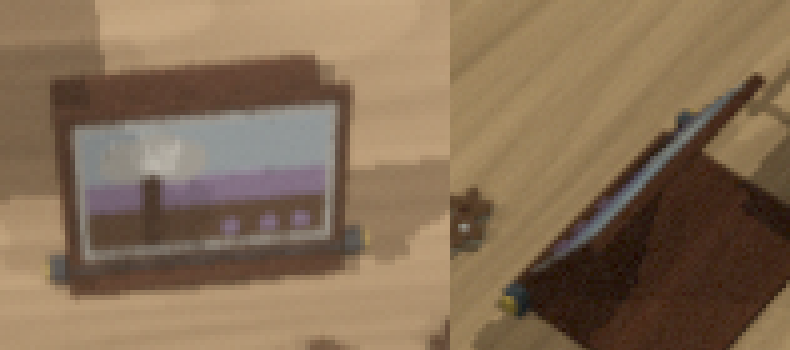

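The panel's top corners, at s7 (760,77) and (352,85), match the 60° prediction. Now the timer.

Run:
```python
from h import *
C=[505.3,-406.5]; y0=np.radians(-15.5)
env.gripper_to(0.45,squeeze=40)
j=env.ik(C+[52.],down(y0)); print(np.round(j,2))
env.goto(C+[160.],down(y0)); print(env.move_straight(C+[52.],80,contact_N=8),env.current_position(),np.round(env.current_joints(),2))
env.gripper_to(0,squeeze=40); print("gap",env.current_finger_gap(),env.current_contact_force())
j=np.array(env.current_joints())
if j[6]-2.62>-2.6:
    for i in range(1,6):
        t=j.copy(); t[6]=j[6]-i*np.pi/6; env.set_joints(list(t)); print(i,np.round(env.current_contact_force(),1),np.round(env.current_wrist_torque(),2),round(env.current_finger_gap(),3))
    env.gripper_to(0.45); env.pause(.3)
    env.move_straight(C+[170.],100); env.goto([430,-100,300],down(-1.5))
I={n:eyes.snapshot(n) for n in P}
cv2.imwrite("pics/s8.png",np.hstack([cv2.resize(I["top"][178:216,362:406],(440,380),interpolation=3),cv2.resize(I["scene"][278:316,108:144],(360,380),interpolation=3)])[:,:,::-1])
cv2.imwrite("pics/s9.png",cv2.resize(I["scene"],(800,600))[:,:,::-1]); print(env.current_t())
```

```text
[ 0.26  0.51  0.46  1.67 -0.26  1.02  0.53]
False [ 505.59573647 -406.75263908   52.58666638] [ 0.27  0.5   0.44  1.67 -0.24  1.02  0.52]
gap 0.15948586402215373 [ 3.74352112 -1.1945939   1.97998121]
1 [ 4.8 -2.7 -2. ] [-0.47 -0.81 -0.14] 0.156
2 [ 6.4 -4.9 -4.8] [-1.01 -1.29 -0.26] 0.156
3 [ 8.  -7.8 -6.8] [-1.61 -1.54 -0.03] 0.16
4 [  7.  -10.3  -7.7] [-1.97 -1.5  -0.15] 0.156
5 [  5.  -10.1  -7.6] [-2.15 -1.13 -0.15] 0.153
76.9167
```

View pics/s8.png

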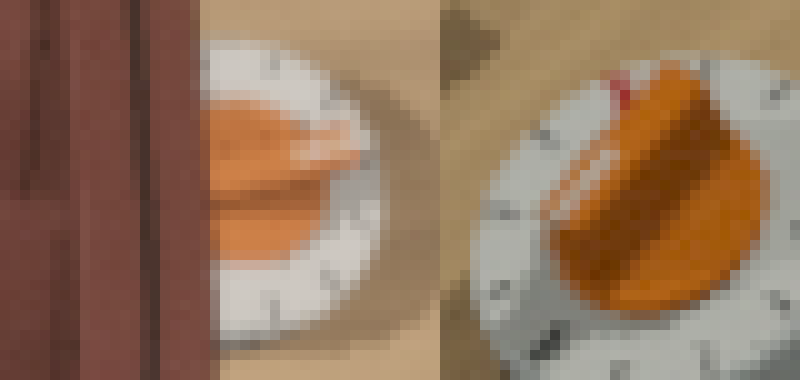

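View pics/s9.png

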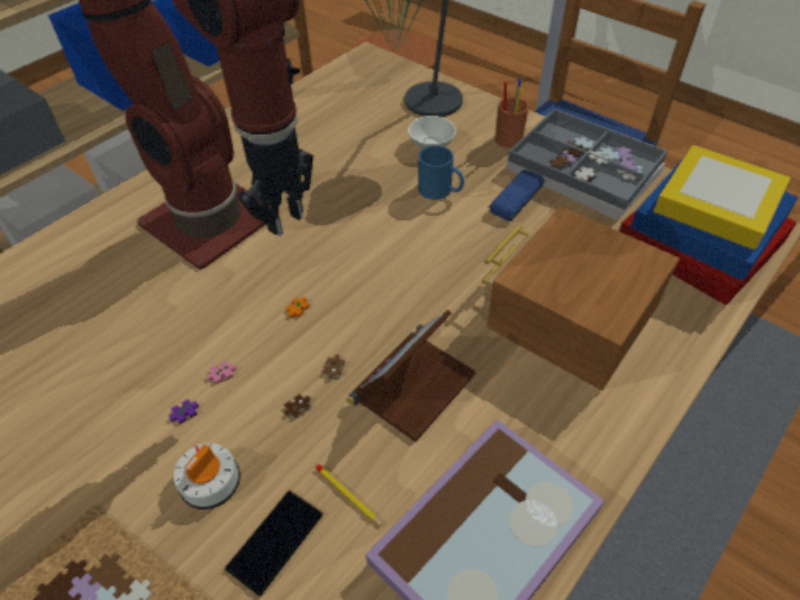

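Run:
```python
from h import *
s=lambda x,y:(107.5+(x-440)/10,277.5+y/10)
t=lambda x,y:(361.5+x/10,177.5+y/10)
for n,a,b in (("scene",s(563,215),s(690,82)),("top",t(355,143),t(225,182))):
    w=onplane(n,[a,b],82); d=w[0]-w[1]; print(n,w.round(1),np.linalg.norm(d),np.degrees(np.arctan2(d[1],d[0])))
Y=np.radians(164.5)
for c in (7,8,9):
    a=Y-c*np.pi/6; print(c,[ (proj(n,[505.3+24*np.cos(a),-407+24*np.sin(a),82])-o)*10+[e,0] for n,o,e in (("scene",(107.5,277.5),440),("top",(361.5,177.5),0))])
```

```text
scene [[ 508.2 -428.5   82. ]
 [ 503.7 -386.5   82. ]] 42.28452279917358 -83.89411601666401
top [[ 508.9 -430.8   82. ]
 [ 499.9 -389.3   82. ]] 42.50226914015336 -77.76403103279964
7 [array([614.36130051, 236.36593541]), array([326.66721945, 102.46581528])]
8 [array([565.30480549, 227.79420217]), array([351.95978565, 135.39513034])]
9 [array([533.294129  , 196.83676159]), array([358.01289417, 175.12937721])]
```

The pointer is at about -79°, against -75.5° expected for click 8, and it aims at the long 40 mark. The stand, the drawer and everyone's things are in place. Handing in.

```bash
python3 -c "
from workcell import env
env.pause(.3); print(env.close_job())"
```

```text
the job is handed in; nothing more can be done
None
```

I handed the job in: all three green pieces are in the shut top drawer, the picture stand is at 60°, and the timer is on the 40-minute click; the camera images and contact readings agree, but no score came back.

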